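# Flip open the spice dabba and bring the pinch bowl up to it

### The arm

A 6-joint arm with a two-finger parallel gripper is mounted at the origin on the work surface. World frame = base frame: x ahead of the robot, y to its left, z up, the work surface at z = 0. Lengths are in mm, angles in rad, forces in N, time in s.
With the tool pointing down it reaches from about 275 to 1000 mm from the base axis. Payload 8.4 kg.
Tool frame: the origin (TCP) lies midway between the tips of the shut fingers; the grasp point (between the pads) lies 19 mm behind it; z points along the fingers, y is the line along which they close (so a half turn about z gives the same grasp; the last joint's range is limited). The gripper opens to 85 mm and grips with 20 to 120 N. Pads are 22 mm wide; open, the fingers measure 114 mm over their backs; the gripper's body (76 mm by 85 mm) begins 54 mm behind the grasp point. The pads swing forward as they close: fully open they stand 13 mm farther back than shut.
Start: joints at [1.198, 0.353, 1.633, -0, 1.155, -0.002], TCP at [226.474, 582.527, 231.281] pointing down, gripper open.
Joint ranges: [-2.63, 2.63], [-0.92, 2.1], [0.06, 2.66], [-1.3, 4.44], [0, 2.69], [-3.02, 3.02]. Speed limits (rad/s): [2.22, 2.22, 2.79, 3.14, 3.14, 3.14].

### API

Orientations are given as [roll, pitch, yaw] about the fixed x, y, z axes, in that order (R = Rz(yaw) Ry(pitch) Rx(roll)).
In Python, from rig import telemetry, optics, r gives the robot as it stands.
- The arm moves only by the tool play_rows, never from a script. Its arguments are lists of equal length, an entry for each row: "dp": the shift along the tool's x, y, z in units of 40 mm (1.0 is 40 mm), a list of three; "rot": the turn, a rotation vector about the tool's x, y, z in units of 6 degrees (1.0 is 6 degrees), a list of three. In form: {"dp": [[tx, ty, tz], ...], "rot": [[ax, ay, az], ...]}. A call has 1 to 5 rows; each row is the pose to reach, as a shift and turn from the pose commanded when the call began, along the tool's axes at that moment; what a row does not reach only later rows make up. A row lasts 1/12 s, in which the tool goes at most 41.7 mm and 7.16 degrees, less where a joint would pass 70% of its speed; a pose out of reach is approached as far as the arm can. A call with a gripper value outside its range is refused whole. "fingers" is the opening, from 0 (shut) to 1 (fully open), set as the call begins (left out, the last holds). The fingers move at their own pace and stop on an object; "grip_force" is the grip in N (left out, the last holds). Time passes only in rows, so rows that repeat a pose let the fingers close. It gives the time, the measured TCP pose, the force, the opening and the grip force at its end, in the units of the state.
- telemetry.sense(): the state, without advancing time (a new reading comes with each control period).
- optics.grab_frame(name): name is "scene" or "top"; returns a dict with "color" (400x640x3 uint8, red, green, blue), "mtx" (3x3 intrinsics, pixels), "R" (3x3) and "t" (3): a world point X has camera coordinates R X + t. Camera axes: x right, y down, z forward; pixel columns grow to the right and rows downward; lengths in mm; the calibration is good to about 2 mm. A picture is of the moment at which its call begins. There is no depth.
- r.sign_off(): hands the job in; it is judged then, once.
The state is a dict: "clock": time; "qpos": joint angles; "qvel": joint speeds; "joint_efforts": joint torques, N m; "eef_pos": TCP position; "tcp_rot": TCP orientation; "contact_force": force on the tool from outside, world axes, zero at the start; "wrist_torque": the same for the moment, N m; "opening": opening from 0.0 (shut) to 1.0 (fully open); "grasp_force": force on a finger pad.
Only numpy, scipy, OpenCV 4.12 (cv2) and the standard library are available. Lean on these libraries where they do the work, as an engineer would, in place of code of your own. Each camera call takes 0.05 s, during which the arm holds its last target. There are 200 camera calls.

### The job

Without gripping or lifting anything, push the round steel dabba's hinged lid up by its brass tab with your fingertips and tip it over backwards until it stays open by itself. Then push the blue pinch bowl along the surface until it stands right in front of the dabba, on the side opposite the hinge, with no more than a couple of centimetres between them. Be gentle: the dabba must stay where it stands, the bowl must stay flat on the surface, and the jar, the sieve and the wooden lid are to be left alone.

Things in the scene. Friction and masses are not known exactly. Their poses are not given: they have to be found in the camera images.
- dabba: Round steel spice box standing loose on the surface: outer diameter 110 mm, body 73 mm tall, about 1 kg, so that a hard push slides it. Origin: centre of its underside; z up; +x points from the centre to the hinge, -x to the front, where the brass tab is (and where the bowl is wanted). Inside are five small metal cups, tops 51 mm above the surface.
- dabba_hinge (a point): Point on the dabba, on the lid's hinge axis: 60 mm along the dabba's +x from its centre, 75 mm above its underside. The hinge axis runs along the dabba's y.
- lid (a joint): Lid angle in rad: 0 shut (level), 1.92 fully open, leaning back on its stop. Steel disc, diameter 116 mm, middle 60 mm from the hinge axis; shut, its flat underside is level with the axis, 75 mm above the surface. The hinge is free: the lid (0.11 kg) falls shut below about 1.5 rad and falls open to the stop above that.
- lid_tab (a point): Middle of the lid's brass tab (a plate 44 mm wide, 34 long, 3 thick), moving with the lid. From the disc's front edge it sticks out, rising at 15 degrees: shut, this point is 130 mm from the hinge axis along the dabba's -x and 80 mm above the surface; the outer end is 146 mm from the axis, 85 mm up. Beneath it, in front of the dabba's wall, is free space for a fingertip.
- bowl: Blue ceramic pinch bowl, open, round, loose, about 0.16 kg: outer radius 34 mm at the foot and 48 mm at the rim, 42 mm tall, wall 4 mm, floor 5 mm thick. Origin: centre of its underside. It can be pushed from outside or by a fingertip lowered into it. Touching the dabba its centre is 103 mm from the dabba's centre.
- jar: Black plastic grinder jar with a steel cap, diameter 64 mm, 105 mm tall, loose, to be left alone. Origin: centre of its underside.
- sieve: Small aluminium sieve, rim diameter 80 mm, 28 mm tall, handle reaching 134 mm from its centre along its +x at 25 mm height, loose, to be left alone. Origin: centre of its underside.
- wood_lid: Round wooden lid with a knob, diameter 84 mm, 37 mm tall, loose, to be left alone. Origin: centre of its underside.
Things that resemble listed ones, but are neither listed nor needed, are in the scene too. Leave any green look-alike of the dabba alone.

How it is judged:
By the outcome, as a careful person would: the job done as asked, in the order asked, and still so for the second after the job is handed in, with the robot touching nothing.
It also fails if it takes over 72 s, if anything falls off the work surface, if the arm or the gripper's body presses on something with over 40 N, if the wrist force passes 120 N, or if a joint passes its speed limit or range.

## Working session

There is one attempt and no reset: what is moved stays moved. The work goes in short steps, Python scripts to look and compute and a tool call to move; the robot and the scene stay as the last step left them, time stands still between calls to the robot, and variables do not carry over. Pictures are saved under pics/ and viewed, at most 12 in all, crops included, and the job is handed in when it is done.

Besides the shell and the picture viewer there is one more tool, called after "Emit:" by a JSON object that holds its "api" and its "payload", one argument or row to a line. play_rows: Moves the arm, as the interface text tells. Its arguments: {"type":"object","properties":{"dp":{"type":"array"},"rot":{"type":"array"},"fingers":{"type":"number"},"grip_force":{"type":"number"}},"required":["dp","rot"]}

```bash
mkdir -p pics; python3 - <<'E'
from rig import telemetry, optics, r
import cv2
for n in("scene","top"):
    f=optics.grab_frame(n); cv2.imwrite(f"pics/{n}0.png",f["color"][:,:,::-1]); print(n,f["mtx"].tolist(),f["R"].tolist(),f["t"].tolist())
s=telemetry.sense(); print(s)
E
```

```text
scene [[467.3893238541596, 0.0, 311.3861698765621], [0.0, 467.3893238541596, 204.5426875048168], [0.0, 0.0, 1.0]] [[-0.3094890829360058, 0.9508324397990994, -0.011583564612056929], [0.8257132723900011, 0.26268223040110683, -0.4991949895887331], [-0.4716079932978508, -0.16406010257582856, -0.8664122479515063]] [199.2565738153541, -472.80779747133266, 1478.09616816269]
top [[456.5200770941952, 0.0, 322.51191291239695], [0.0, 456.5200770941952, 201.54944102828162], [0.0, 0.0, 1.0]] [[0.06004188288417107, -0.9981949802892738, -0.0013242450753659543], [-0.9772293564287712, -0.0585102107361434, -0.2039591630043176], [0.20351353083648568, 0.013540183341012646, -0.9789785013990647]] [-16.43735378573125, 607.8076875350213, 1171.7251011419173]
{'clock': 0.1, 'qpos': array([ 1.19759707e+00,  3.53589606e-01,  1.63408806e+00, -9.04582528e-06,
        1.15518092e+00, -2.41745396e-03]), 'qvel': array([-1.12368734e-03, -7.39033088e-04, -3.65108570e-04,  6.44330239e-04,
        1.28941008e-05,  8.55823553e-05]), 'joint_efforts': array([ 2.70272667e-04, -6.06355619e+01, -3.42817461e+01, -1.37912075e-04,
        4.06712425e-03,  3.80972864e-06]), 'eef_pos': array([226.31808049, 582.11445162, 230.61794527]), 'tcp_rot': array([-3.14032671e+00,  5.21075926e-06,  2.77081451e+00]), 'contact_force': array([-0.26066653, -0.72807537,  0.09642194]), 'wrist_torque': array([ 0.01415256,  0.00026672, -0.05248448]), 'grasp_force': 0.0, 'opening': 1.0039633125250145}
```

View pics/scene0.png

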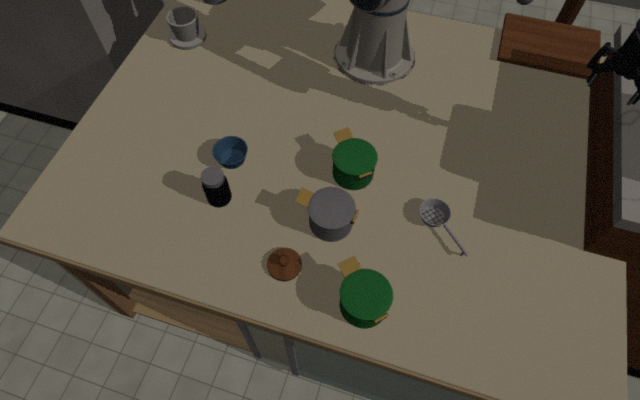

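View pics/top0.png

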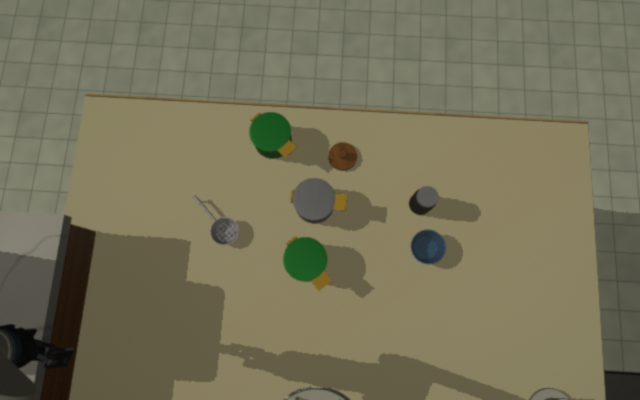

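The scene shows these candidates for the dabba: a steel one at scene (331,212) / top (314,200), and green look-alikes at top (306,260) and (271,133). The steel one is the right choice: its large brass tab is at top (341,202) and the small hinge at (294,197). The blue bowl is at top (428,246), the jar at (424,200), the wooden lid at (343,156) and the sieve at (224,231).

```bash
cat > h.py <<'E'
import numpy as np, cv2
from rig import telemetry, optics, r
def ray(f,u,v,z):
    R,t,K=map(np.array,(f["R"],f["t"],f["mtx"])); c=-R.T@t
    d=R.T@np.linalg.solve(K,[u,v,1.]); return c+d*(z-c[2])/d[2]
def proj(f,X):
    p=f["mtx"]@(f["R"]@np.array(X,float)+f["t"]); return p[:2]/p[2]
def mask(f,lo,hi,box):
    h=cv2.cvtColor(f["color"],cv2.COLOR_RGB2HSV); m=cv2.inRange(h,lo,hi)
    k=np.zeros_like(m); x0,y0,x1,y1=box; k[y0:y1,x0:x1]=m[y0:y1,x0:x1]; return k
def blob(m):
    c,_=cv2.findContours(m,cv2.RETR_EXTERNAL,cv2.CHAIN_APPROX_NONE); return max(c,key=cv2.contourArea)
E
python3 - <<'E'
from h import *
for n in("scene","top"):
    f=optics.grab_frame(n)
    bx={"scene":[(200,125,260,180),(290,175,325,215)],"top":[(400,220,460,275),(332,185,360,220)]}[n]
    b=blob(mask(f,(95,90,30),(125,255,255),bx[0])); 
    W=np.array([ray(f,*p[0],42)[:2] for p in b],np.float32)
    print(n,"bowl",cv2.minEnclosingCircle(W),cv2.contourArea(b))
    t=blob(mask(f,(10,140,90),(30,255,255),bx[1])); m=cv2.moments(t)
    print("tab",cv2.contourArea(t),m["m10"]/m["m00"],m["m01"]/m["m00"],ray(f,m["m10"]/m["m00"],m["m01"]/m["m00"],80), [ray(f,*p,80)[:2].round() for p in cv2.boxPoints(cv2.minAreaRect(t))])
    g={"scene":(331,208),"top":(314,200)}[n]
    hsv=cv2.cvtColor(f["color"],cv2.COLOR_RGB2HSV); print("hsv lid",hsv[g[1],g[0]],hsv[g[1]+5,g[0]-5])
    lid={"scene":(300,180,365,245),"top":(285,172,345,228)}[n]
    m=mask(f,(110,0,60),(170,80,255),lid); b=blob(m)
    W=np.array([ray(f,*p[0],77)[:2] for p in b],np.float32); print("lid",cv2.minEnclosingCircle(W),cv2.contourArea(b))
    for k,(u,v,z) in {"scene":dict(jar=(213,175,105),wood=(285,258,30),hinge=(354,215,75)),"top":dict(jar=(427,196,105),wood=(343,155,30),hinge=(294,197,75))}[n].items(): print(k,ray(f,u,v,z).round())
    s={"scene":(270,130,400,260),"top":(270,160,370,300)}[n]
    c=f["color"][s[1]:s[3],s[0]:s[2],::-1]; cv2.imwrite(f"pics/{n}c.png",cv2.resize(c,None,fx=4,fy=4,interpolation=cv2.INTER_CUBIC))
E
```

```text
scene bowl ((514.6929321289062, -271.0919494628906), 51.38429260253906) 750.5
tab 132.5 303.4465408805031 196.66792452830188 [607.79699747 -30.89026227  80.        ] [array([624., -47.]), array([583., -42.]), array([591., -14.]), array([631., -19.])]
hsv lid [ 0 12 83] [ 0  9 84]
lid ((587.8573608398438, 40.54353713989258), 35.75123977661133) 191.0
jar [ 630. -254.  105.]
wood [753. -30.  30.]
hinge [617.  98.  75.]
top bowl ((506.316650390625, -275.81146240234375), 40.980648040771484) 509.5
tab 160.0 340.0364583333333 201.475 [607.08360569 -26.84295273  80.        ] [array([627., -10.]), array([628., -42.]), array([588., -44.]), array([586., -12.])]
hsv lid [18 14 89] [24 14 91]Traceback (most recent call last):
  File "<stdin>", line 13, in <module>
  File "h.py", line 12, in blob
    c,_=cv2.findContours(m,cv2.RETR_EXTERNAL,cv2.CHAIN_APPROX_NONE); return max(c,key=cv2.contourArea)
                                                                            ~~~^^^^^^^^^^^^^^^^^^^^^^^
ValueError: max() iterable argument is empty
```

```bash
python3 - <<'E'
from h import *
for n in("scene","top"):
    f=optics.grab_frame(n)
    lid={"scene":(300,185,365,245),"top":(285,172,340,228)}[n]
    m=mask(f,(0,0,70),(180,45,140),lid); m=cv2.morphologyEx(m,cv2.MORPH_OPEN,np.ones((5,5))); b=blob(m)
    W=np.array([ray(f,*p[0],77)[:2] for p in b],np.float32); print("lid",cv2.minEnclosingCircle(W),cv2.contourArea(b))
    b=blob(mask(f,(95,60,15),(130,255,255),{"scene":(200,125,260,175),"top":(400,220,460,275)}[n]))
    W=np.array([ray(f,*p[0],42)[:2] for p in b],np.float32);print("bowl",cv2.minEnclosingCircle(W),W.min(0),W.max(0))
    for k,(u,v,z) in {"scene":dict(jar=(213,175,105),wood=(285,258,30),hinge=(354,215,75)),"top":dict(jar=(427,196,105),wood=(343,155,30),hinge=(294,197,75))}[n].items(): print(k,ray(f,u,v,z).round())
    s={"scene":(270,130,400,260),"top":(270,160,370,300)}[n]
    c=f["color"][s[1]:s[3],s[0]:s[2],::-1]; cv2.imwrite(f"pics/{n}c.png",cv2.resize(c,None,fx=4,fy=4,interpolation=cv2.INTER_CUBIC))
E
```

```text
lid ((612.51220703125, 40.88060760498047), 58.15205383300781) 1511.5
bowl ((513.0596923828125, -269.4903259277344), 52.59381103515625) [ 462.2227 -319.5018] [ 560.6232  -226.40482]
jar [ 630. -254.  105.]
wood [753. -30.  30.]
hinge [617.  98.  75.]
lid ((611.3764038085938, 44.47181701660156), 57.60118103027344) 1325.0
bowl ((505.8491516113281, -271.1860656738281), 44.93086624145508) [ 461.4547  -313.90125] [ 548.4454  -227.54567]
jar [ 630. -252.  105.]
wood [753. -29.  30.]
hinge [613.  97.  75.]
```

View pics/topc.png

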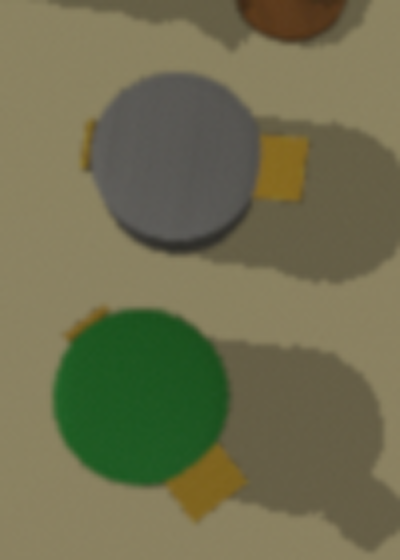

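The close crop confirms the choice: a grey steel lid with its brass tab to the right (world -y) and the hinge to the left. The plan is to slip shut fingers, tilted 45°, under the tab and swing the lid over. Then I'll tow the bowl with a fingertip inside it.

```bash
cat >> h.py <<'E'
from scipy.spatial.transform import Rotation as Ro, Slerp
C=np.array([612,42.5]); U=np.array([.06,.998])   # dabba centre, direction to hinge
def down(yaw,tilt=0): return Ro.from_euler('z',yaw)*Ro.from_euler('x',np.pi)*Ro.from_euler('y',tilt,degrees=True)
def W(u,z): return np.r_[C+U*u,z]
def rows(poses):   # poses: list of (pos,Ro) -> printed move rows from present pose
    s=telemetry.sense(); R0=Ro.from_euler('xyz',s["tcp_rot"]); p0=s["eef_pos"]
    print("dp",[[round(float(x),2) for x in R0.inv().apply(p-p0)/40] for p,R in poses])
    print("rot",[[round(float(x),2) for x in (R0.inv()*R).as_rotvec(degrees=True)/6] for p,R in poses])
def line(p,R,n,k=5,every=1):   # first k of n rows along straight line
    s=telemetry.sense(); sl=Slerp([0,1],Ro.concatenate([Ro.from_euler('xyz',s["tcp_rot"]),R])); p0=s["eef_pos"]
    rows([(p0+(p-p0)*i/n,sl(i/n)) for i in range(1,min(n,k)+1)])
def st():
    s=telemetry.sense(); print(s["clock"],s["eef_pos"].round(1),s["tcp_rot"].round(3),"q",s["qpos"].round(2),"F",s["contact_force"].round(1))
E
python3 - <<'E'
from h import *
line(np.array([600,-150,230.]),down(1.51),22)
E
```

```text
dp [[-0.7, -0.62, 0.0], [-1.39, -1.24, 0.0], [-2.09, -1.87, 0.0], [-2.79, -2.49, 0.01], [-3.49, -3.11, 0.01]]
rot [[-0.0, 0.0, 0.55], [-0.0, 0.0, 1.09], [-0.0, 0.0, 1.64], [-0.0, 0.0, 2.19], [-0.0, 0.0, 2.74]]
```

Emit:
{"api": "play_rows", "payload": {
  "dp": [
    [-0.7, -0.62, 0],
    [-1.4, -1.24, 0],
    [-2.1, -1.86, 0],
    [-2.8, -2.5, 0],
    [-3.5, -3.1, 0]
  ],
  "rot": [
    [0, 0, 0.55],
    [0, 0, 1.1],
    [0, 0, 1.65],
    [0, 0, 2.2],
    [0, 0, 2.75]
  ],
  "fingers": 0
}}

```text
clock: 0.72
eef_pos: [312.3, 414.5, 231.2]
tcp_rot: [-3.141, 0.0, 2.481]
contact_force: [0.4, 0.0, 0.6]
opening: 0.3
grasp_force: 0.0
```

```bash
python3 - <<'E'
from h import *
st();line(np.array([600,-150,230.]),down(1.51),17)
E
```

```text
0.7167 [312.3 414.5 231.2] [-3.141  0.     2.481] q [ 0.92  0.19  1.86 -0.    1.1   0.01] F [0.4 0.  0.6]
dp [[-0.84, -0.4, 0.0], [-1.69, -0.79, 0.0], [-2.53, -1.19, 0.01], [-3.37, -1.58, 0.01], [-4.22, -1.98, 0.01]]
rot [[-0.0, 0.0, 0.55], [-0.0, 0.0, 1.09], [-0.0, 0.0, 1.64], [-0.0, 0.0, 2.18], [-0.0, 0.0, 2.73]]
```

Emit:
{"api": "play_rows", "payload": {
  "dp": [
    [-0.84, -0.4, 0],
    [-1.7, -0.8, 0],
    [-2.5, -1.2, 0],
    [-3.4, -1.6, 0],
    [-4.2, -2.0, 0]
  ],
  "rot": [
    [0, 0, 0.55],
    [0, 0, 1.1],
    [0, 0, 1.65],
    [0, 0, 2.2],
    [0, 0, 2.75]
  ]
}}

```text
clock: 1.13
eef_pos: [396.6, 248.3, 231.5]
tcp_rot: [3.141, 0.0, 2.192]
contact_force: [1.5, 0.7, 0.6]
opening: -0.001
grasp_force: 0.0
```

```bash
python3 - <<'E'
from h import *
st();line(np.array([600,-150,230.]),down(1.51),11)
E
```

```text
1.1333 [396.6 248.3 231.5] [3.141 0.    2.192] q [ 0.56  0.1   1.96 -0.    1.08 -0.06] F [1.5 0.7 0.6]
dp [[-1.01, -0.15, 0.0], [-2.01, -0.3, 0.01], [-3.02, -0.45, 0.01], [-4.02, -0.6, 0.01], [-5.03, -0.76, 0.02]]
rot [[0.0, 0.0, 0.59], [0.0, 0.0, 1.18], [0.0, 0.0, 1.78], [0.0, 0.0, 2.37], [0.0, 0.0, 2.96]]
```

Emit:
{"api": "play_rows", "payload": {
  "dp": [
    [-1, -0.15, 0],
    [-2, -0.3, 0],
    [-3, -0.45, 0],
    [-4, -0.6, 0],
    [-5, -0.75, 0]
  ],
  "rot": [
    [0, 0, 0.6],
    [0, 0, 1.2],
    [0, 0, 1.8],
    [0, 0, 2.4],
    [0, 0, 3]
  ]
}}

```text
clock: 1.55
eef_pos: [489.0, 68.3, 231.6]
tcp_rot: [3.141, 0.0, 1.877]
contact_force: [1.0, 0.3, 0.3]
opening: 0.002
grasp_force: 0.0
```

```bash
python3 - <<'E'
from h import *
st();line(np.array([600,-150,230.]),down(1.51),6)
E
```

```text
1.55 [489.   68.3 231.6] [3.141 0.    1.877] q [ 0.14  0.15  1.91  0.    1.09 -0.17] F [1.  0.3 0.3]
dp [[-1.01, 0.17, 0.01], [-2.01, 0.33, 0.01], [-3.02, 0.5, 0.02], [-4.03, 0.67, 0.03], [-5.03, 0.83, 0.03]]
rot [[0.0, -0.0, 0.58], [0.0, -0.0, 1.17], [0.0, -0.0, 1.75], [0.0, -0.0, 2.34], [0.0, -0.0, 2.92]]
```

Emit:
{"api": "play_rows", "payload": {
  "dp": [
    [-1, 0.17, 0],
    [-2, 0.33, 0],
    [-3, 0.5, 0],
    [-4, 0.67, 0],
    [-5, 0.83, 0]
  ],
  "rot": [
    [0, 0, 0.6],
    [0, 0, 1.2],
    [0, 0, 1.8],
    [0, 0, 2.4],
    [0, 0, 3]
  ]
}}

```text
clock: 1.97
eef_pos: [581.6, -112.2, 231.4]
tcp_rot: [3.141, -0.0, 1.563]
contact_force: [1.3, 1.0, -0.3]
opening: -0.003
grasp_force: 0.0
```

```bash
python3 - <<'E'
from h import *
st();line(W(-174,200),down(1.51,45),8)
E
```

```text
1.9667 [ 581.6 -112.2  231.4] [ 3.141 -0.     1.563] q [-0.19  0.3   1.71  0.    1.13 -0.19] F [ 1.3  1.  -0.3]
dp [[-0.06, 0.06, 0.1], [-0.12, 0.13, 0.2], [-0.18, 0.19, 0.29], [-0.24, 0.25, 0.39], [-0.29, 0.31, 0.49]]
rot [[-0.02, 0.94, 0.06], [-0.05, 1.87, 0.12], [-0.07, 2.81, 0.18], [-0.1, 3.75, 0.24], [-0.12, 4.69, 0.3]]
```

Emit:
{"api": "play_rows", "payload": {
  "dp": [
    [-0.06, 0.06, 0.1],
    [-0.12, 0.13, 0.2],
    [-0.18, 0.19, 0.3],
    [-0.24, 0.25, 0.4],
    [-0.3, 0.31, 0.5]
  ],
  "rot": [
    [-0.02, 0.94, 0.06],
    [-0.05, 1.9, 0.12],
    [-0.07, 2.8, 0.18],
    [-0.1, 3.75, 0.24],
    [-0.12, 4.7, 0.3]
  ]
}}

```text
clock: 2.38
eef_pos: [594.1, -122.7, 212.0]
tcp_rot: [3.134, -0.497, 1.536]
contact_force: [0.1, 0.5, -0.3]
opening: 0.002
grasp_force: 0.0
```

```bash
python3 - <<'E'
from h import *
st();line(W(-174,136),down(1.51,45),5)
E
```

```text
2.3833 [ 594.1 -122.7  212. ] [ 3.134 -0.497  1.536] q [-0.46  0.45  1.63  0.47  1.3  -0.6 ] F [ 0.1  0.5 -0.3]
dp [[-0.22, 0.04, 0.31], [-0.43, 0.07, 0.63], [-0.65, 0.11, 0.94], [-0.87, 0.15, 1.26], [-1.08, 0.18, 1.57]]
rot [[-0.02, 0.55, 0.04], [-0.03, 1.1, 0.09], [-0.05, 1.65, 0.13], [-0.06, 2.21, 0.17], [-0.08, 2.76, 0.21]]
```

Emit:
{"api": "play_rows", "payload": {
  "dp": [
    [-0.22, 0.04, 0.31],
    [-0.43, 0.07, 0.63],
    [-0.65, 0.11, 0.94],
    [-0.87, 0.15, 1.26],
    [-1.08, 0.18, 1.57]
  ],
  "rot": [
    [-0.02, 0.55, 0.04],
    [-0.03, 1.1, 0.09],
    [-0.05, 1.65, 0.13],
    [-0.06, 2.2, 0.17],
    [-0.08, 2.75, 0.2]
  ]
}}

```text
clock: 2.8
eef_pos: [600.8, -131.2, 134.9]
tcp_rot: [-3.141, -0.783, 1.51]
contact_force: [-0.2, -0.0, -0.4]
opening: 0.002
grasp_force: 0.0
```

Emit:
{"api": "play_rows", "payload": {
  "dp": [
    [0, 0, 0]
  ],
  "rot": [
    [0, 0, 0]
  ]
}}

```text
clock: 2.88
eef_pos: [598.7, -131.4, 131.1]
tcp_rot: [-3.131, -0.785, 1.502]
contact_force: [-1.6, -0.3, -0.6]
opening: -0.004
grasp_force: 0.0
```

```bash
python3 - <<'E'
from h import *
st();line(W(-76,37),down(1.51,45),10,10)
f=optics.grab_frame("scene"); cv2.imwrite("pics/pre.png",cv2.resize(f["color"][100:300,180:440,::-1],None,fx=3,fy=3))
E
```

```text
2.8833 [ 598.7 -131.4  131.1] [-3.131 -0.785  1.502] q [-0.57  0.67  1.6   0.68  1.38 -0.82] F [-1.6 -0.3 -0.6]
dp [[0.01, 0.01, 0.34], [0.02, 0.02, 0.68], [0.02, 0.03, 1.02], [0.03, 0.03, 1.36], [0.04, 0.04, 1.7], [0.05, 0.05, 2.04], [0.06, 0.06, 2.38], [0.06, 0.07, 2.72], [0.07, 0.08, 3.06], [0.08, 0.09, 3.4]]
rot [[-0.0, 0.0, -0.01], [-0.01, 0.0, -0.01], [-0.01, 0.0, -0.02], [-0.02, 0.0, -0.02], [-0.02, 0.0, -0.03], [-0.03, 0.0, -0.03], [-0.03, 0.0, -0.04], [-0.04, 0.01, -0.04], [-0.04, 0.01, -0.05], [-0.05, 0.01, -0.05]]
```

View pics/pre.png

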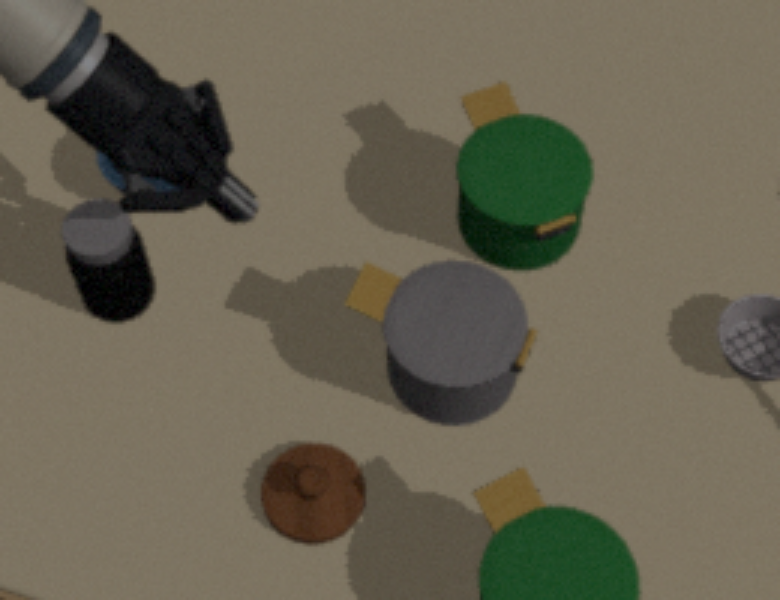

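The picture shows the shut fingers at about (240,205), tilted towards the tab at (375,290). The jar and bowl are untouched, so I'll insert along the tool axis.

Emit:
{"api": "play_rows", "payload": {
  "dp": [
    [0.01, 0.01, 0.4],
    [0.02, 0.02, 0.8],
    [0.03, 0.03, 1.2],
    [0.04, 0.04, 1.6],
    [0.05, 0.05, 2.0]
  ],
  "rot": [
    [0, 0, 0],
    [0, 0, 0],
    [0, 0, 0],
    [0, 0, 0],
    [-0.03, 0, -0.03]
  ]
}}

```text
clock: 3.35
eef_pos: [606.9, -72.7, 81.5]
tcp_rot: [3.134, -0.777, 1.518]
contact_force: [0.1, -0.7, 0.9]
opening: -0.003
grasp_force: 0.0
```

Emit:
{"api": "play_rows", "payload": {
  "dp": [
    [0, 0, 0.3],
    [0.01, 0.01, 0.6],
    [0.02, 0.02, 0.9],
    [0.03, 0.03, 1.2],
    [0.03, 0.03, 1.4]
  ],
  "rot": [
    [0, 0, 0],
    [0, 0, 0],
    [0, 0, 0],
    [0, 0, 0],
    [-0.02, 0, -0.02]
  ]
}}

```text
clock: 3.77
eef_pos: [609.8, -32.1, 40.6]
tcp_rot: [3.133, -0.78, 1.518]
contact_force: [-0.3, -0.2, 0.0]
opening: 0.002
grasp_force: 0.0
```

Emit:
{"api": "play_rows", "payload": {
  "dp": [
    [0, 0, 0]
  ],
  "rot": [
    [0, 0, 0]
  ]
}}

```text
clock: 3.85
eef_pos: [608.9, -31.8, 40.0]
tcp_rot: [3.135, -0.781, 1.517]
contact_force: [-0.2, 0.3, -0.1]
opening: -0.003
grasp_force: 0.0
```

```bash
cat >> h.py <<'E'
def lift(th):
    t=np.radians(th); c,s=np.cos(t),np.sin(t); P=lambda a,b:np.array([60-a*c+b*s,75+a*s+b*c])
    A=P(146,8)+16*np.array([.707,-.707]); B=P(130,3.5); w=np.clip(th/30,0,1)
    q=A*(1-w)+B*w-7.8; return W(*q),down(1.51,45)
E
python3 - <<'E'
from h import *
st(); rows([lift(t) for t in (0,5,10,15,20)])
f=optics.grab_frame("scene"); cv2.imwrite("pics/in.png",cv2.resize(f["color"][130:260,250:400,::-1],None,fx=4,fy=4))
E
```

```text
3.85 [608.9 -31.8  40. ] [ 3.135 -0.781  1.517] q [-0.43  0.76  1.71  0.8   1.16 -0.89] F [-0.2  0.3 -0.1]
dp [[0.28, -0.03, -0.57], [0.55, -0.03, -0.77], [0.83, -0.03, -0.96], [1.11, -0.03, -1.11], [1.4, -0.03, -1.24]]
rot [[0.01, 0.04, 0.05], [0.01, 0.04, 0.05], [0.01, 0.04, 0.05], [0.01, 0.04, 0.05], [0.01, 0.04, 0.05]]
```

View pics/in.png

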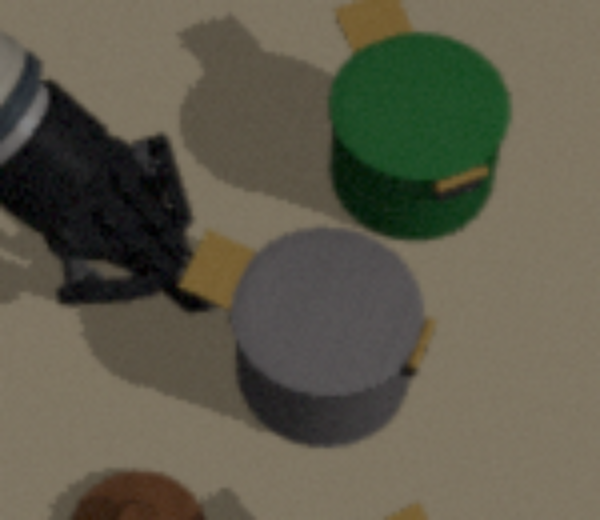

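The fingertips are under the tab, at about (195,290). Nothing has moved, so I'll start the lift.

Emit:
{"api": "play_rows", "payload": {
  "dp": [
    [0.14, -0.02, -0.28],
    [0.28, -0.03, -0.57],
    [0.55, -0.03, -0.77],
    [0.83, -0.03, -0.96],
    [1.11, -0.03, -1.11]
  ],
  "rot": [
    [0, 0, 0],
    [0, 0, 0],
    [0, 0, 0],
    [0, 0, 0],
    [0, 0, 0]
  ]
}}

```text
clock: 4.32
eef_pos: [608.8, -33.5, 106.4]
tcp_rot: [3.13, -0.78, 1.519]
contact_force: [0.2, 0.1, 0.3]
opening: 0.005
grasp_force: 0.4
```

```bash
python3 - <<'E'
from h import *
st(); rows([lift(t) for t in (20,25,30,35,40)])
E
```

```text
4.3167 [608.8 -33.5 106.4] [ 3.13  -0.78   1.519] q [-0.44  0.66  1.71  0.77  1.23 -0.82] F [0.2 0.1 0.3]
dp [[0.26, -0.03, -0.03], [0.54, -0.03, -0.13], [0.82, -0.03, -0.21], [1.09, -0.03, -0.26], [1.38, -0.02, -0.29]]
rot [[0.05, 0.06, 0.06], [0.05, 0.06, 0.06], [0.05, 0.06, 0.06], [0.05, 0.06, 0.06], [0.05, 0.06, 0.06]]
```

Emit:
{"api": "play_rows", "payload": {
  "dp": [
    [0.26, 0, -0.03],
    [0.54, 0, -0.13],
    [0.82, 0, -0.2],
    [1.1, 0, -0.26],
    [1.38, 0, -0.29]
  ],
  "rot": [
    [0, 0, 0],
    [0, 0, 0],
    [0, 0, 0],
    [0, 0, 0],
    [0, 0, 0]
  ]
}}

```text
clock: 4.73
eef_pos: [609.6, -0.8, 152.0]
tcp_rot: [3.133, -0.78, 1.518]
contact_force: [0.8, -0.1, 0.6]
opening: -0.002
grasp_force: 0.2
```

```bash
python3 - <<'E'
from h import *
st(); rows([lift(t) for t in (45,50,55,60,65)])
f=optics.grab_frame("scene"); cv2.imwrite("pics/l1.png",cv2.resize(f["color"][130:260,250:400,::-1],None,fx=4,fy=4))
E
```

```text
4.7333 [609.6  -0.8 152. ] [ 3.133 -0.78   1.518] q [-0.39  0.58  1.72  0.78  1.26 -0.74] F [ 0.8 -0.1  0.6]
dp [[0.28, -0.0, -0.06], [0.56, -0.0, -0.04], [0.84, -0.0, -0.0], [1.12, 0.0, 0.07], [1.38, 0.0, 0.16]]
rot [[0.03, 0.05, 0.06], [0.03, 0.05, 0.06], [0.03, 0.05, 0.06], [0.03, 0.05, 0.06], [0.03, 0.05, 0.06]]
```

View pics/l1.png

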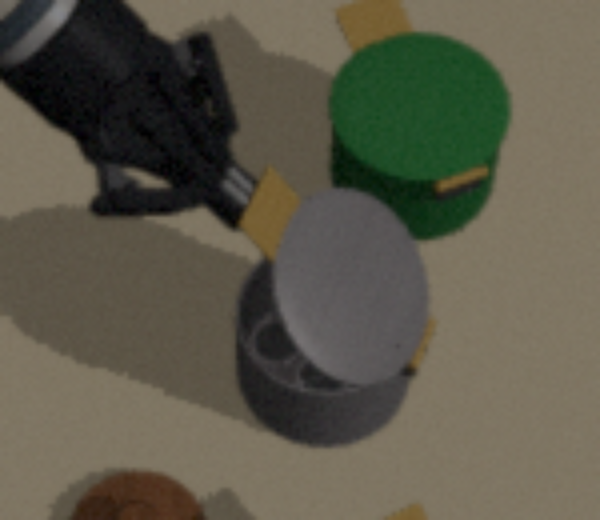

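The lid is up at about 40°, with the fingertip behind the tab at (255,200). The dabba hasn't moved.

Emit:
{"api": "play_rows", "payload": {
  "dp": [
    [0.28, 0, -0.06],
    [0.56, 0, -0.04],
    [0.84, 0, 0],
    [1.12, 0, 0.07],
    [1.38, 0, 0.16]
  ],
  "rot": [
    [0, 0, 0],
    [0, 0, 0],
    [0, 0, 0],
    [0, 0, 0],
    [0, 0, 0]
  ]
}}

```text
clock: 5.2
eef_pos: [612.1, 43.0, 186.0]
tcp_rot: [3.132, -0.78, 1.518]
contact_force: [0.5, -0.3, -0.6]
opening: -0.0
grasp_force: 0.1
```

```bash
python3 - <<'E'
from h import *
st(); rows([lift(t) for t in (70,75,80,85,90)])
E
```

```text
5.2 [612.1  43.  186. ] [ 3.132 -0.78   1.518] q [-0.32  0.52  1.74  0.8   1.26 -0.67] F [ 0.5 -0.3 -0.6]
dp [[0.27, -0.0, 0.1], [0.52, -0.0, 0.24], [0.75, -0.0, 0.4], [0.97, -0.0, 0.58], [1.18, -0.0, 0.77]]
rot [[0.03, 0.05, 0.05], [0.03, 0.05, 0.05], [0.03, 0.05, 0.05], [0.03, 0.05, 0.05], [0.03, 0.05, 0.05]]
```

Emit:
{"api": "play_rows", "payload": {
  "dp": [
    [0.27, 0, 0.1],
    [0.52, 0, 0.24],
    [0.75, 0, 0.4],
    [0.97, 0, 0.58],
    [1.18, 0, 0.77]
  ],
  "rot": [
    [0, 0, 0],
    [0, 0, 0],
    [0, 0, 0],
    [0, 0, 0],
    [0, 0, 0]
  ]
}}

```text
clock: 5.62
eef_pos: [615.1, 98.3, 196.6]
tcp_rot: [3.133, -0.78, 1.518]
contact_force: [-0.1, 0.4, -0.0]
opening: 0.002
grasp_force: 0.0
```

```bash
python3 - <<'E'
from h import *
st(); rows([lift(t) for t in (93,96,99,99)]+[(W(0,200),down(1.51,45))])
E
```

```text
5.6167 [615.1  98.3 196.6] [ 3.133 -0.78   1.518] q [-0.24  0.49  1.76  0.83  1.21 -0.62] F [-0.1  0.4 -0. ]
dp [[0.12, 0.01, 0.11], [0.23, 0.01, 0.24], [0.33, 0.01, 0.38], [0.33, 0.01, 0.38], [-0.93, 0.0, -1.04]]
rot [[0.03, 0.05, 0.05], [0.03, 0.05, 0.05], [0.03, 0.05, 0.05], [0.03, 0.05, 0.05], [0.03, 0.05, 0.05]]
```

Emit:
{"api": "play_rows", "payload": {
  "dp": [
    [0.12, 0, 0.11],
    [0.23, 0, 0.24],
    [0.33, 0, 0.38],
    [0.33, 0, 0.38],
    [-0.3, 0, -0.3]
  ],
  "rot": [
    [0, 0, 0],
    [0, 0, 0],
    [0, 0, 0],
    [0, 0, 0],
    [0, 0, 0]
  ]
}}

```text
clock: 6.03
eef_pos: [613.2, 84.3, 196.6]
tcp_rot: [3.135, -0.782, 1.521]
contact_force: [0.2, 0.2, -0.6]
opening: -0.002
grasp_force: 0.0
```

```bash
python3 - <<'E'
from h import *
st(); line(W(-120,235),down(1.51,45),6)
f=optics.grab_frame("scene"); cv2.imwrite("pics/l2.png",cv2.resize(f["color"][130:260,250:400,::-1],None,fx=4,fy=4))
E
```

```text
6.0333 [613.2  84.3 196.6] [ 3.135 -0.782  1.521] q [-0.26  0.49  1.75  0.82  1.23 -0.63] F [ 0.2  0.2 -0.6]
dp [[-0.37, 0.0, -0.59], [-0.73, 0.01, -1.18], [-1.1, 0.01, -1.77], [-1.46, 0.01, -2.36], [-1.83, 0.01, -2.94]]
rot [[-0.0, 0.01, 0.01], [-0.0, 0.01, 0.02], [-0.01, 0.02, 0.04], [-0.01, 0.02, 0.05], [-0.01, 0.03, 0.06]]
```

View pics/l2.png

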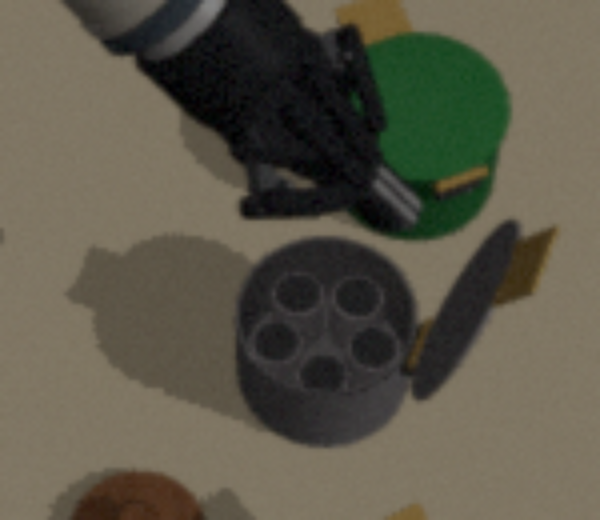

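The lid is open and resting back on its stop at about (465,310), and the dabba is in place. Next is the bowl.

Emit:
{"api": "play_rows", "payload": {
  "dp": [
    [-0.37, 0, -0.6],
    [-0.73, 0, -1.2],
    [-1.1, 0, -1.77],
    [-1.46, 0, -2.36],
    [-1.83, 0, -2.94]
  ],
  "rot": [
    [0, 0, 0],
    [0, 0, 0],
    [0, 0, 0],
    [0, 0, 0],
    [0, 0, 0]
  ]
}}

```text
clock: 6.5
eef_pos: [605.8, -56.2, 228.9]
tcp_rot: [3.133, -0.78, 1.517]
contact_force: [0.4, -0.2, -0.4]
opening: -0.001
grasp_force: 0.0
```

```bash
python3 - <<'E'
from h import *
st(); line(np.array([509,-270,180.]),down(1.51),9)
E
```

```text
6.5 [605.8 -56.2 228.9] [ 3.133 -0.78   1.517] q [-0.47  0.51  1.64  0.71  1.42 -0.68] F [ 0.4 -0.2 -0.4]
dp [[-0.53, -0.23, -0.33], [-1.05, -0.47, -0.67], [-1.58, -0.7, -1.0], [-2.11, -0.93, -1.33], [-2.64, -1.17, -1.66]]
rot [[0.01, -0.83, 0.0], [0.01, -1.66, 0.01], [0.02, -2.48, 0.01], [0.02, -3.31, 0.01], [0.03, -4.14, 0.02]]
```

Emit:
{"api": "play_rows", "payload": {
  "dp": [
    [-0.53, -0.23, -0.33],
    [-1.05, -0.47, -0.67],
    [-1.58, -0.7, -1.0],
    [-2.1, -0.93, -1.33],
    [-2.64, -1.17, -1.66]
  ],
  "rot": [
    [0, -0.83, 0],
    [0, -1.66, 0],
    [0.02, -2.5, 0],
    [0.02, -3.3, 0],
    [0.03, -4.14, 0]
  ]
}}

```text
clock: 6.92
eef_pos: [551.9, -175.3, 201.5]
tcp_rot: [3.137, -0.342, 1.514]
contact_force: [-1.2, -0.1, 0.3]
opening: 0.001
grasp_force: 0.0
```

```bash
python3 - <<'E'
from h import *
st(); line(np.array([509,-270,130.]),down(1.51),5)
E
```

```text
6.9167 [ 551.9 -175.3  201.5] [ 3.137 -0.342  1.514] q [-0.49  0.39  1.7   0.33  1.22 -0.58] F [-1.2 -0.1  0.3]
dp [[-0.58, -0.19, 0.17], [-1.15, -0.38, 0.35], [-1.73, -0.56, 0.52], [-2.31, -0.75, 0.69], [-2.88, -0.94, 0.87]]
rot [[0.01, -0.65, 0.01], [0.02, -1.31, 0.01], [0.02, -1.96, 0.02], [0.03, -2.62, 0.02], [0.04, -3.27, 0.03]]
```

Emit:
{"api": "play_rows", "payload": {
  "dp": [
    [-0.58, -0.19, 0.17],
    [-1.15, -0.38, 0.35],
    [-1.73, -0.56, 0.52],
    [-2.3, -0.75, 0.69],
    [-2.88, -0.94, 0.87]
  ],
  "rot": [
    [0, -0.65, 0],
    [0.02, -1.3, 0],
    [0.02, -1.96, 0.02],
    [0.03, -2.6, 0.02],
    [0.04, -3.27, 0.03]
  ]
}}

```text
clock: 7.33
eef_pos: [509.2, -268.9, 129.2]
tcp_rot: [-3.142, -0.001, 1.51]
contact_force: [-0.9, -0.0, -0.3]
opening: 0.006
grasp_force: 0.0
```

Emit:
{"api": "play_rows", "payload": {
  "dp": [
    [0, 0, 0],
    [0, 0, 0]
  ],
  "rot": [
    [0, 0, 0],
    [0, 0, 0]
  ]
}}

```text
clock: 7.5
eef_pos: [508.9, -266.8, 129.0]
tcp_rot: [-3.139, -0.007, 1.51]
contact_force: [1.5, 0.1, -0.1]
opening: 0.002
grasp_force: 0.0
```

```bash
python3 - <<'E'
from h import *
st(); line(np.array([509,-270,22.]),down(1.51),10,10)
f=optics.grab_frame("scene"); cv2.imwrite("pics/b1.png",cv2.resize(f["color"][90:260,180:400,::-1],None,fx=3,fy=3)); print(proj(f,[509,-270,42]))
E
```

```text
7.5 [ 508.9 -266.8  129. ] [-3.139 -0.007  1.51 ] q [-0.49  0.4   1.83  0.01  0.92 -0.43] F [ 1.5  0.1 -0.1]
dp [[-0.01, 0.0, 0.27], [-0.02, 0.0, 0.53], [-0.03, 0.0, 0.8], [-0.04, 0.01, 1.07], [-0.05, 0.01, 1.34], [-0.06, 0.01, 1.6], [-0.07, 0.01, 1.87], [-0.08, 0.01, 2.14], [-0.09, 0.01, 2.41], [-0.1, 0.01, 2.67]]
rot [[-0.0, -0.01, 0.0], [-0.0, -0.01, 0.0], [-0.01, -0.02, 0.0], [-0.01, -0.03, 0.0], [-0.01, -0.03, 0.0], [-0.01, -0.04, 0.0], [-0.02, -0.05, 0.0], [-0.02, -0.05, 0.0], [-0.02, -0.06, 0.0], [-0.02, -0.07, 0.0]]
[230.55239138 150.37076663]
```

View pics/b1.png

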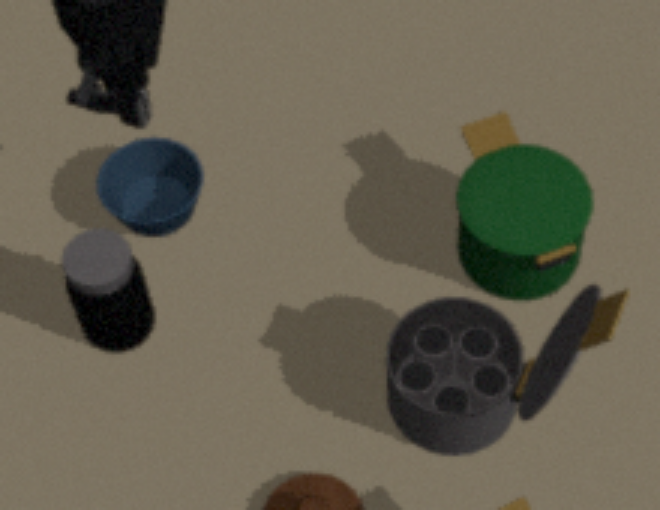

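The bowl rim is centred at (150,180) in the crop, which matches my estimate. The fingertip is right above it and the lid is still open, so I'll lower into the bowl.

Emit:
{"api": "play_rows", "payload": {
  "dp": [
    [-0.02, 0, 0.3],
    [-0.03, 0, 0.6],
    [-0.04, 0, 0.9],
    [-0.05, 0, 1.2],
    [-0.06, 0, 1.5]
  ],
  "rot": [
    [0, 0, 0],
    [0, 0, 0],
    [0, 0, 0],
    [0, 0, 0],
    [0, -0.04, 0]
  ]
}}

```text
clock: 7.97
eef_pos: [509.0, -269.4, 67.7]
tcp_rot: [-3.14, -0.001, 1.511]
contact_force: [-0.1, -0.2, 0.8]
opening: -0.002
grasp_force: 0.0
```

Emit:
{"api": "play_rows", "payload": {
  "dp": [
    [0, 0, 0.3],
    [0, 0, 0.6],
    [0, 0, 0.9],
    [0, 0, 1.15],
    [0, 0, 1.15]
  ],
  "rot": [
    [0, 0, 0],
    [0, 0, 0],
    [0, 0, 0],
    [0, 0, 0],
    [0, 0, 0]
  ]
}}

```text
clock: 8.38
eef_pos: [507.9, -268.8, 20.9]
tcp_rot: [-3.137, -0.002, 1.511]
contact_force: [0.3, 0.4, 0.3]
opening: 0.0
grasp_force: 0.0
```

```bash
python3 - <<'E'
from h import *
st(); 
g=np.r_[C-U*111+U*22.7,22]; print(g); p=telemetry.sense()["eef_pos"]
print(np.linalg.norm(g-p)); line(g,down(1.51),15)
E
```

```text
8.3833 [ 507.9 -268.8   20.9] [-3.137e+00 -2.000e-03  1.511e+00] q [-0.49  0.55  1.88 -0.    0.71 -0.43] F [0.3 0.4 0.3]
[606.702  -45.6234  22.    ]
244.0899992416556
dp [[0.38, 0.14, -0.0], [0.76, 0.28, -0.0], [1.14, 0.43, -0.01], [1.52, 0.57, -0.01], [1.91, 0.71, -0.01]]
rot [[-0.0, -0.0, 0.0], [-0.01, -0.0, 0.0], [-0.01, -0.0, 0.0], [-0.01, -0.0, 0.0], [-0.01, -0.01, 0.0]]
```

Emit:
{"api": "play_rows", "payload": {
  "dp": [
    [0.2, 0, 0],
    [0.4, 0, 0],
    [0.6, 0, 0],
    [0.85, 0, 0],
    [1.1, 0, 0]
  ],
  "rot": [
    [0, 0, 0],
    [0, 0, 0],
    [0, 0, 0],
    [0, 0, 0],
    [0, 0, 0]
  ]
}}

```text
clock: 8.8
eef_pos: [512.3, -224.7, 24.0]
tcp_rot: [-3.142, 0.0, 1.511]
contact_force: [0.0, -2.4, 0.3]
opening: -0.003
grasp_force: 0.8
```

Emit:
{"api": "play_rows", "payload": {
  "dp": [
    [0.27, 0, 0],
    [0.55, 0, 0],
    [0.82, 0, 0],
    [1.1, 0, 0],
    [1.38, 0, 0]
  ],
  "rot": [
    [0, 0, 0],
    [0, 0, 0],
    [0, 0, 0],
    [0, 0, 0],
    [0, 0, 0]
  ]
}}

```text
clock: 9.22
eef_pos: [515.2, -169.3, 23.5]
tcp_rot: [-3.141, -0.0, 1.511]
contact_force: [0.1, -2.4, 0.6]
opening: -0.001
grasp_force: 1.1
```

```bash
python3 - <<'E'
from h import *
st(); line(np.array([607,-115,22.]),down(1.51),10,5)
E
```

```text
9.2167 [ 515.2 -169.3   23.5] [-3.141 -0.     1.511] q [-0.32  0.51  1.95 -0.    0.68 -0.26] F [ 0.1 -2.4  0.6]
dp [[0.15, 0.22, 0.0], [0.3, 0.44, 0.01], [0.45, 0.66, 0.01], [0.6, 0.88, 0.01], [0.75, 1.1, 0.02]]
rot [[-0.0, -0.0, 0.0], [-0.0, -0.0, 0.0], [-0.0, -0.0, 0.0], [-0.0, -0.0, 0.0], [-0.0, -0.0, 0.01]]
```

Emit:
{"api": "play_rows", "payload": {
  "dp": [
    [0.15, 0.22, 0],
    [0.3, 0.44, 0],
    [0.45, 0.66, 0],
    [0.6, 0.88, 0],
    [0.75, 1.1, 0]
  ],
  "rot": [
    [0, 0, 0],
    [0, 0, 0],
    [0, 0, 0],
    [0, 0, 0],
    [0, 0, 0]
  ]
}}

```text
clock: 9.63
eef_pos: [561.9, -142.7, 23.2]
tcp_rot: [-3.14, -0.0, 1.511]
contact_force: [-1.9, -0.5, 0.4]
opening: -0.0
grasp_force: 0.9
```

Emit:
{"api": "play_rows", "payload": {
  "dp": [
    [0.15, 0.22, 0],
    [0.3, 0.44, 0],
    [0.45, 0.66, 0],
    [0.6, 0.88, 0],
    [0.75, 1.1, 0]
  ],
  "rot": [
    [0, 0, 0],
    [0, 0, 0],
    [0, 0, 0],
    [0, 0, 0],
    [0, 0, 0]
  ]
}}

```text
clock: 10.05
eef_pos: [607.5, -115.3, 23.2]
tcp_rot: [-3.14, -0.0, 1.511]
contact_force: [-1.4, -0.5, 0.5]
opening: -0.002
grasp_force: 0.9
```

```bash
python3 - <<'E'
from h import *
st(); line(np.array([607,-66,22.]),down(1.51),5)
for n in("scene","top"):
    f=optics.grab_frame(n); b=blob(mask(f,(95,60,15),(130,255,255),(200,100,460,275)))
    w=np.array([ray(f,*p[0],42)[:2] for p in b],np.float32);print("bowl",cv2.minEnclosingCircle(w),w.min(0),w.max(0))
    cv2.imwrite(f"pics/m{n}.png",cv2.resize(f["color"][110:270,200:440,::-1],None,fx=3,fy=3))
E
```

```text
10.05 [ 607.5 -115.3   23.2] [-3.14  -0.     1.511] q [-0.19  0.6   1.78  0.    0.76 -0.13] F [-1.4 -0.5  0.5]
dp [[0.25, -0.02, 0.01], [0.49, -0.03, 0.01], [0.74, -0.05, 0.02], [0.98, -0.07, 0.03], [1.23, -0.09, 0.03]]
rot [[-0.0, -0.0, 0.0], [-0.0, -0.0, 0.0], [-0.01, -0.0, 0.01], [-0.01, -0.0, 0.01], [-0.01, -0.0, 0.01]]
bowl ((588.898681640625, -113.8267822265625), 45.493370056152344) [ 543.6686  -124.48474] [634.1287   -82.975266]Traceback (most recent call last):
  File "<stdin>", line 4, in <module>
  File "h.py", line 12, in blob
    c,_=cv2.findContours(m,cv2.RETR_EXTERNAL,cv2.CHAIN_APPROX_NONE); return max(c,key=cv2.contourArea)
                                                                            ~~~^^^^^^^^^^^^^^^^^^^^^^^
ValueError: max() iterable argument is empty
```

View pics/mscene.png

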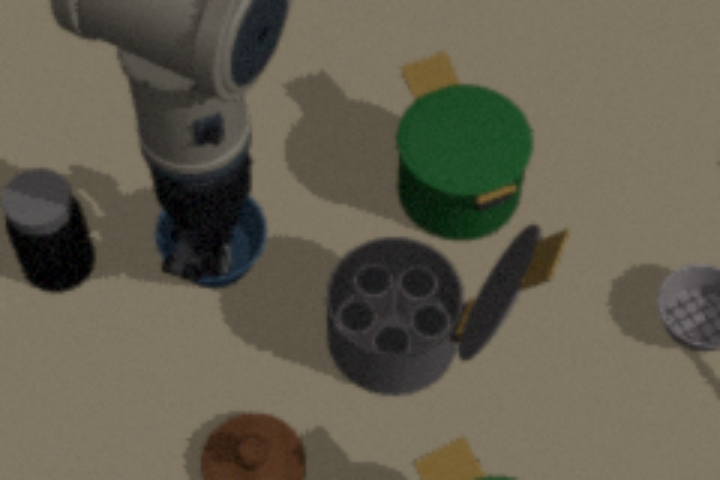

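The bowl is flat with its rim centred near (210,235) in the crop. It trails the finger in x by about 18 mm, so I'll carry it a bit further in x and then pull straight towards the dabba.

Emit:
{"api": "play_rows", "payload": {
  "dp": [
    [0.05, 0.1, 0],
    [0.1, 0.2, 0],
    [0.15, 0.3, 0],
    [0.2, 0.4, 0],
    [0.22, 0.45, 0]
  ],
  "rot": [
    [0, 0, 0],
    [0, 0, 0],
    [0, 0, 0],
    [0, 0, 0],
    [0, 0, 0]
  ]
}}

```text
clock: 10.57
eef_pos: [625.6, -108.1, 23.3]
tcp_rot: [-3.141, -0.0, 1.511]
contact_force: [-0.6, -0.4, -0.1]
opening: -0.001
grasp_force: 0.4
```

Emit:
{"api": "play_rows", "payload": {
  "dp": [
    [0, -0.15, 0],
    [0, -0.3, 0],
    [0, -0.45, 0],
    [0.15, -0.45, 0],
    [0.3, -0.45, 0]
  ],
  "rot": [
    [0, 0, 0],
    [0, 0, 0],
    [0, 0, 0],
    [0, 0, 0],
    [0, 0, 0]
  ]
}}

```text
clock: 10.98
eef_pos: [607.2, -94.9, 23.4]
tcp_rot: [-3.14, -0.0, 1.51]
contact_force: [-0.1, 0.3, 0.4]
opening: -0.0
grasp_force: 0.0
```

Emit:
{"api": "play_rows", "payload": {
  "dp": [
    [0.15, 0, 0],
    [0.3, 0, 0],
    [0.45, 0, 0],
    [0.55, 0, 0],
    [0.55, 0, 0]
  ],
  "rot": [
    [0, 0, 0],
    [0, 0, 0],
    [0, 0, 0],
    [0, 0, 0],
    [0, 0, 0]
  ]
}}

```text
clock: 11.4
eef_pos: [609.4, -72.1, 23.3]
tcp_rot: [-3.141, -0.0, 1.512]
contact_force: [0.5, 0.4, 0.2]
opening: -0.001
grasp_force: 0.0
```

```bash
python3 - <<'E'
from h import *
st()
f=optics.grab_frame("scene"); b=blob(mask(f,(95,60,15),(130,255,255),(200,100,460,275)))
w=np.array([ray(f,*p[0],42)[:2] for p in b],np.float32);print("bowl",cv2.minEnclosingCircle(w),w.min(0),w.max(0))
E
```

```text
11.4 [609.4 -72.1  23.3] [-3.141 -0.     1.512] q [-0.12  0.59  1.79  0.    0.76 -0.06] F [0.5 0.4 0.2]
bowl ((613.70654296875, -101.0459213256836), 49.223167419433594) [ 575.1222  -145.84912] [659.22766  -55.150787]
```

Emit:
{"api": "play_rows", "payload": {
  "dp": [
    [0.12, -0.01, 0],
    [0.24, -0.03, 0],
    [0.36, -0.04, 0],
    [0.48, -0.05, 0],
    [0.55, -0.06, 0]
  ],
  "rot": [
    [0, 0, 0],
    [0, 0, 0],
    [0, 0, 0],
    [0, 0, 0],
    [0, 0, 0]
  ]
}}

```text
clock: 11.87
eef_pos: [608.0, -50.4, 23.2]
tcp_rot: [-3.14, -0.0, 1.511]
contact_force: [0.2, -0.1, 0.3]
opening: -0.003
grasp_force: 0.5
```

```bash
python3 - <<'E'
from h import *
st()
f=optics.grab_frame("scene"); b=blob(mask(f,(95,60,15),(130,255,255),(200,100,460,275)))
w=np.array([ray(f,*p[0],42)[:2] for p in b],np.float32);print("bowl",cv2.minEnclosingCircle(w),w.min(0),w.max(0))
cv2.imwrite(f"pics/n.png",cv2.resize(f["color"][150:250,250:390,::-1],None,fx=5,fy=5))
E
```

```text
11.8667 [608.  -50.4  23.2] [-3.14  -0.     1.511] q [-0.09  0.59  1.8   0.    0.75 -0.03] F [ 0.2 -0.1  0.3]
bowl ((614.0464477539062, -79.37650299072266), 48.31744384765625) [ 574.6106  -124.54751] [659.9975  -33.92794]
```

View pics/n.png

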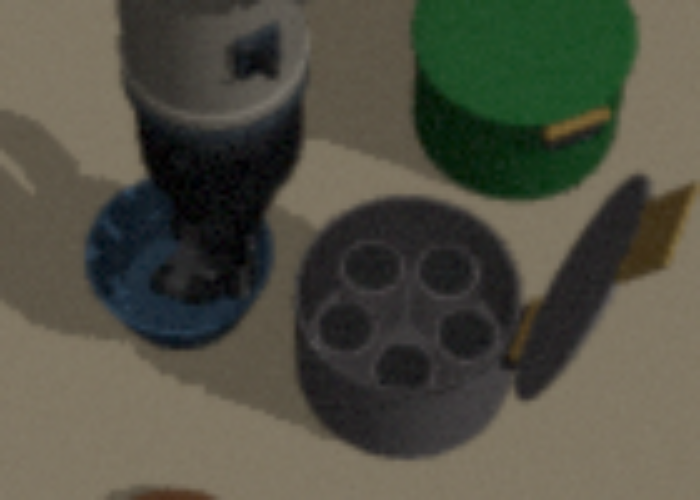

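The bowl is flat in front of the dabba, with its rim at (180,260) in the crop and a gap of about 18 mm. I'll close it by another 12 mm, then back off the wall and lift straight out.

Emit:
{"api": "play_rows", "payload": {
  "dp": [
    [0.1, 0, 0],
    [0.2, 0, 0],
    [0.3, 0, 0],
    [0.3, 0, 0],
    [0.3, 0, 0]
  ],
  "rot": [
    [0, 0, 0],
    [0, 0, 0],
    [0, 0, 0],
    [0, 0, 0],
    [0, 0, 0]
  ]
}}

```text
clock: 12.33
eef_pos: [608.8, -38.7, 23.3]
tcp_rot: [-3.14, -0.0, 1.511]
contact_force: [1.0, -0.4, 0.0]
opening: -0.001
grasp_force: 0.0
```

Emit:
{"api": "play_rows", "payload": {
  "dp": [
    [-0.2, 0, 0],
    [-0.4, 0, 0],
    [-0.5, 0, 0],
    [-0.5, 0, -0.2],
    [-0.5, 0, -0.5]
  ],
  "rot": [
    [0, 0, 0],
    [0, 0, 0],
    [0, 0, 0],
    [0, 0, 0],
    [0, 0, 0]
  ]
}}

```text
clock: 12.75
eef_pos: [606.6, -59.6, 43.0]
tcp_rot: [-3.138, -0.0, 1.51]
contact_force: [-0.4, 0.7, 0.5]
opening: -0.001
grasp_force: 0.0
```

Emit:
{"api": "play_rows", "payload": {
  "dp": [
    [0, 0, -0.5],
    [0, 0, -1.2],
    [0, 0, -2],
    [0, 0, -2.9],
    [0, 0, -3.8]
  ],
  "rot": [
    [0, 0, 0],
    [0, 0, 0],
    [0, 0, 0],
    [0, 0, 0],
    [0, 0, 0]
  ]
}}

```text
clock: 13.17
eef_pos: [607.4, -59.0, 198.0]
tcp_rot: [-3.141, -0.0, 1.511]
contact_force: [1.5, -0.1, -0.1]
opening: 0.003
grasp_force: 0.0
```

Emit:
{"api": "play_rows", "payload": {
  "dp": [
    [-0.8, -0.4, 0],
    [-1.6, -0.8, 0],
    [-2.4, -1.2, 0],
    [-3.2, -1.6, 0],
    [-4, -2, 0]
  ],
  "rot": [
    [0, 0, 0],
    [0, 0, 0],
    [0, 0, 0],
    [0, 0, 0],
    [0, 0, 0]
  ]
}}

```text
clock: 13.58
eef_pos: [517.5, -215.1, 197.0]
tcp_rot: [3.141, 0.0, 1.511]
contact_force: [0.2, -0.7, -0.2]
opening: -0.002
grasp_force: 0.0
```

```bash
python3 - <<'E'
from h import *
st()
for n in("scene","top"):
    f=optics.grab_frame(n); b=blob(mask(f,(95,60,15),(130,255,255),(230,150,400,275)))
    w=np.array([ray(f,*p[0],42)[:2] for p in b],np.float32);c=cv2.minEnclosingCircle(w);print("bowl",c,w.min(0),w.max(0))
    d=np.array(c[0])-C; print("u",d@U,"side",d@[U[1],-U[0]])
    cv2.imwrite(f"pics/e{n}.png",cv2.resize(f["color"][110:270,190:440,::-1],None,fx=3,fy=3))
E
```

```text
13.5833 [ 517.5 -215.1  197. ] [3.141 0.    1.511] q [-0.4   0.29  1.81 -0.    1.04 -0.34] F [ 0.2 -0.7 -0.2]
bowl ((613.3926391601562, -65.89964294433594), 49.24631881713867) [ 565.13336 -112.92001] [660.76337  -20.652601]
u -108.09928530883789 side 7.893832458496093
bowl ((607.8078002929688, -64.11785888671875), 45.15232849121094) [ 562.7388   -108.127525] [652.7473   -19.548502]
u -106.65615515136719 side 2.213256225585937
```

View pics/etop.png

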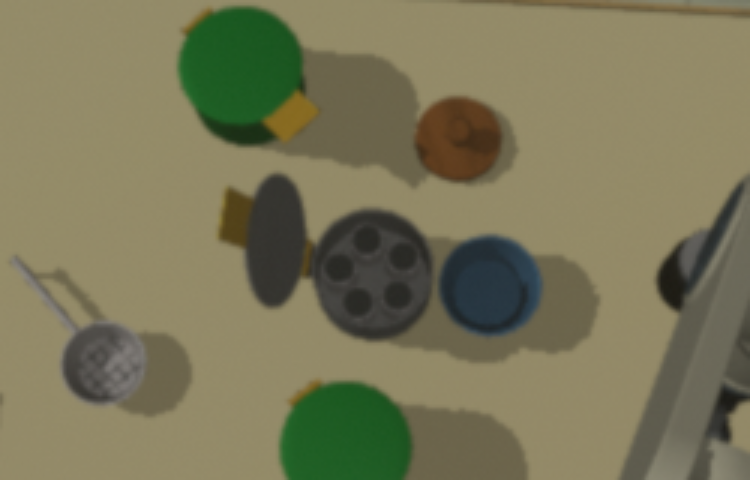

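The lid is open at (275,240), and the bowl at (490,285) stands flat in front of the dabba with a gap of about 5 mm. Nothing else has moved, and the gripper is clear above the jar. I'll let the arm settle briefly and hand the job in.

Emit:
{"api": "play_rows", "payload": {
  "dp": [
    [0, 0, 0],
    [0, 0, 0],
    [0, 0, 0],
    [0, 0, 0],
    [0, 0, 0]
  ],
  "rot": [
    [0, 0, 0],
    [0, 0, 0],
    [0, 0, 0],
    [0, 0, 0],
    [0, 0, 0]
  ]
}}

```text
clock: 14.1
eef_pos: [518.8, -213.1, 195.4]
tcp_rot: [-3.141, -0.0, 1.512]
contact_force: [1.1, -0.6, -0.2]
opening: 0.004
grasp_force: 0.0
```

```bash
python3 -c "
from rig import r
print(r.sign_off())"
```

```text
the job is handed in; nothing more can be done
None
```

Job handed in at about 14 s: the dabba's lid rests open on its stop, and the blue bowl stands flat about 5 mm in front of the dabba on the side opposite the hinge; in the last picture nothing else had moved.

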